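# Swing the micromanipulator back in and pin it in line

### The arm

A 6-joint arm with a two-finger parallel gripper is mounted at the origin on the work surface. World frame = base frame: x ahead of the robot, y to its left, z up, the work surface at z = 0. Lengths are in m, angles in rad, forces in N, time in s.
With the tool pointing down it reaches from about 0.275 to 0.825 m from the base axis. Payload 4.9 kg.
Tool frame: the origin (TCP) lies midway between the tips of the shut fingers; the grasp point (between the pads) lies 19 mm behind it (grip_point_offset is the distance from the TCP to the grasp point, in m); z points along the fingers, x is the direction in which the jaws open and shut, and the axes are right-handed (so a half turn about z gives the same grasp; the last joint's range is limited). The gripper opens to 85 mm and grips with 20 to 120 N. Pads are 22 mm wide; open, the fingers measure 114 mm over their backs; the gripper's body (76 mm by 85 mm) begins 54 mm behind the grasp point. The pads swing forward as they close: fully open they stand 13 mm farther back than shut.
Start: joints at [0.989, 0.326, -0.193, 1.052, 0, 1.437], TCP at [0.238, 0.496, 0.196] pointing down, gripper open.
Joint ranges: [-2.65, 2.65], [-0.97, 1.79], [-1.3, 1.35], [-1.93, 2.1], [-1.47, 1.37], [-3.14, 3.14]. Speed limits (rad/s): [2.57, 2.57, 3.14, 3.14, 3.14, 3.14].

### API

Orientations are given as a rotation vector (axis times angle).
In Python, from cell import * gives the robot as it stands. Calls block until the motion is done:
- movep(position, orientation): joint-space move of the TCP to a pose.
- move_l(position, velocity=0.15, rot=None, until_force=None): straight line of the TCP; rot=None keeps the orientation; velocity is the mean speed in m/s. With until_force (N) it stops when the force on the tool has changed by that much, and returns True; else False.
- set_joints(angles): joint-space move.
- let_go() and grab(newtons=None): open the fingers fully, or close them until they stop; newtons is the grip in N (None keeps the last).
- sleep(seconds).
- ik(position, orientation): joint angles nearest the present ones, or None.
- get_state(): the state.
- grab_frame(name): name is "scene" or "side" or "wrist"; returns a dict with "img" (420x560x3 uint8, red, green, blue), "fx", "fy", "cx", "cy" (pixels), "k1" (the pictures are not rectified: a ray, as slopes to the right and down, at radius r is drawn at 1 + k1 r^2 times it, then the intrinsics apply), "cam_to_world" (4x4, takes a point from camera to world coordinates); the wrist camera has in their place "T_tool_cam" (4x4, takes a point from camera to tool coordinates, whose origin is the TCP and whose axes are the tool frame's). Camera axes: x right, y down, z forward; pixel columns grow to the right and rows downward; lengths in m; the calibration is good to about 2 mm. A picture is of the moment at which its call begins: read the wrist's pose just before it. There is no depth.
A pose or a line that the arm cannot do raises MotionError and nothing moves.
- sign_off(): hands the job in, once; it reports no verdict.
Trained networks look in the newest picture that a camera, given by its name, has taken for a name from the list of things; names that differ only in an ending like _2 or _b are one class to them, and where a whole thing is asked for, a point or a joint stands for the part that bears it (a point fixed in the world has none). Each returns a list of dicts, best first, with "score" (0 to 1); they miss things now and then, are a little off and sometimes report something else, mostly with a low value. They report only what shows in the picture. A call takes as long as a camera call. They do not tell look-alikes from the thing itself.
- spot_in(camera, name): "centre" ([column, row] in pixels, amid what is visible of it).
- silhouettes(camera, name): "mask" (420x560 bool, what is visible of it) and "centre" ([column, row] in pixels, amid what is visible of it).
- tip_of(camera, name): "centre" ([column, row] in pixels: a listed point, or the origin of a listed thing).
The state is a dict: "clock": time; "q": joint angles; "joint_velocities": joint speeds; "tau": joint torques, N m; "position": TCP position; "eef_rot": TCP orientation; "contact_force": force on the tool from outside, world axes, zero at the start; "wrist_torque": the same for the moment, N m; "finger_gap": opening from 0.0 (shut) to 1.0 (fully open).
Only numpy, scipy, OpenCV 4.12 (cv2) and the standard library are available. Lean on these libraries where they do the work, as an engineer would, in place of code of your own. Each camera call takes 0.05 s, during which the arm holds its last target.

### The job

The micromanipulator beside the dish stands swung out on its pivoting plate. Push the plate back over its platform without touching the manipulator itself, then take the tapered pin from the rack and drive it down through the swing plate, the spacer and the platform, so that it pulls the three holes into line and its collar sits flush on the swing plate. Leave the pin in place and everything else on the bench as it is.

Things in the scene. Friction and masses are not known exactly. Their poses are not given: they have to be found in the camera images.
- mount: Fixed injection-station mount on the stone slab: a dark 12 mm platform plate, its top 66 mm above the bench, on short aluminium pillars; it does not move. Main strip 100 mm wide (its x) and 380 mm long (its y, from -140 to +240 mm), with a side wing on its +x side near the +y end that holds a small dish. Origin at bench level, halfway between the pivot screw (at y = +90 mm) and the hole (at y = -90 mm); z up.
- platform_hole (a point): Centre of the 19.5 mm through hole in the platform, at the platform's top face (66 mm above the bench). This hole is fixed; there is 54 mm of free air beneath the 12 mm plate.
- pivot (a point): On the vertical pivot axis shared by the spacer and the swing plate, 84 mm above the bench (the level of the swing plate's top face), 180 mm from the platform hole.
- swing (a joint): Angle (rad) of the swing plate about the pivot: 0 when its hole is exactly over the platform hole, positive when swung out to the mount's -x side (the robot's side), clockwise seen from above. Travel -0.15 to 0.9, no stop at 0; stiff with friction, it stays where it is left (about 8 N at the finger post moves it). 0.01 rad is 1.8 mm at the hole.
- swing_hole (a point): Centre of the 19.5 mm hole near the free end of the swing plate, at its top face (84 mm above the bench). The swing plate is bare aluminium, 10 mm thick (underside 74 mm above the bench), 70 mm wide, its free end 35 mm beyond the hole; it carries the manipulator behind its pivot.
- post_top (a point): Centre of the top of the upright steel finger post on the swing plate: 14 mm diameter, 36 mm tall (from 84 to 120 mm above the bench), on the plate's centre line between hole and pivot, 122 mm from the pivot and 58 mm from the hole. The place to push the plate; the plate's edges may be pushed too.
- spacer (a joint): Angle (rad) of the spacer plate about the same pivot, positive to the same side as for the swing plate; 0 when its hole is in line with the platform hole. It has trailed a few millimetres out of line and is stiff with friction (about 6 N at its hole moves it).
- spacer_hole (a point): Centre of the 19.5 mm hole of the spacer, at its top face (74 mm above the bench). The spacer is a steel plate 8 mm thick and 56 mm wide, lying on the platform under the swing plate.
- manip: The micromanipulator (stacked slides with small black knobs and an inclined pipette holder), which rides on the swing plate 68 mm behind the pivot, away from the hole; origin in the middle of its underside, 84 mm above the bench. Base 64 mm square, knobs reach 65 mm from its middle, the holder reaches 105 mm towards its own +x (the dish), top about 240 mm above the bench. Not to be touched.
- rack: Fixed white sheet-metal rack, 210 x 56 mm, top face 70 mm above the bench, origin at bench level under its centre. Three equal holes in a row along its x axis at -65, 0 and +65 mm; three upright things hang in them by their collars, in any order: the tapered pin, a clamp screw and a hex driver.
- pin_knob (a point): Centre of the knob of the tapered pin. The pin stands upright, z up: steel, tip diameter 7 mm widening evenly over 26 mm to 18 mm, then 30 mm of straight 18 mm shank (56 mm from tip to collar underside), a 34 mm collar 5 mm thick, and on it a black fluted knob 29 mm in diameter and 38 mm tall. The knob centre is 24 mm above the collar's underside and 80 mm above the tip; the knob's top is 19 mm above its centre. About 130 g.
- pin_shoulder (a point): On the pin's axis at the underside of its collar; 70 mm above the bench in the rack, and 84 mm above the bench when the pin is fully home (18 mm above the platform hole point). Pulling the plates into line takes a push of roughly 5 to 20 N straight down.
- pin_tip (a point): The pin's tip, on its axis, 56 mm below the collar's underside.
- clamp_screw_head (a point): Bystander in the rack: a clamp screw with a flat six-lobed black head 50 mm across, 14 mm tall; point at the centre of the head.
- hex_driver_handle (a point): Bystander in the rack: a hex driver with a slim grey handle about 19 mm thick, 46 mm tall, its top 49 mm above the rack; point near the middle of the handle.
- dust_cap1: Bystander: black dust cap, 48 mm diameter, 32 mm tall; origin at its underside.
- dust_cap2: Bystander: another such dust cap.
- oil_bottle: Bystander: small amber immersion-oil bottle, 28 mm diameter, 62 mm tall; origin at its underside.
- slide_box: Bystander: grey slide box 87 x 177 x 37 mm; origin at its underside.
- petri: Bystander: covered petri dish, 93 mm diameter, 16 mm tall; origin at its underside.
- canister: Bystander: small objective canister, 38 mm diameter, 44 mm tall, standing on the wing of the platform; origin at its underside.
Not all that is in view belongs to the job. Leave any blue or turquoise look-alike of the part that bears pin_knob alone.

How it is judged:
On the way, in this order (a step that is already met when the one before it is completed fails the run):
1. the swing plate is pushed back: its hole lies over the platform hole, within 9 mm (horizontal distance between swing_hole and platform_hole below 0.009 m), for 0.2 s.
2. the pin is driven home (z of pin_shoulder in the frame of platform_hole below 0.0205 m and horizontal distance between pin_shoulder and platform_hole below 0.004 m), for 0.2 s.
At the end, for the whole second after the job is handed in: The tapered pin stands upright (within 0.06 rad), fully home through all three holes: collar underside within 2.5 mm of the swing plate's top face (84 mm above the bench), its axis and the holes of swing plate and spacer each within 3 mm of the platform hole's axis; the plate is at rest (z of pin_shoulder in the frame of platform_hole between 0.015 and 0.0205 m and horizontal distance between each of pin_shoulder, swing_hole, spacer_hole and platform_hole below 0.003 m and angle between pin_shoulder's own z axis and vertical below 0.06 rad and velocity of joint swing between -0.02 and 0.02 rad/s); the robot touches nothing.
It fails at once if the micromanipulator is touched (more than 1 N) (contact force between anything else and manip above 1 N).
It fails at once if a bystander is moved more than 25 mm or tipped over (distance of any of clamp_screw_head, hex_driver_handle, dust_cap1, dust_cap2, oil_bottle, slide_box, petri, canister from where it was at the start of the episode above 0.025 m or angle between any of clamp_screw_head, hex_driver_handle, dust_cap1, dust_cap2, oil_bottle, slide_box, petri, canister's own z axis and vertical above 0.5 rad).
It also fails if it takes over 72 s, if anything falls off the work surface, if the arm or the gripper's body presses on something with over 40 N, if the wrist force passes 120 N, or if a joint passes its speed limit or range.

## Working session

There is one attempt and no reset: what is moved stays moved. The work goes in short steps, each a Python script; the robot and the scene stay as the last script left them, time stands still between calls to the robot, and variables do not carry over. Pictures are saved under pics/ and viewed, and the job is handed in when it is done.

```bash
ls; mkdir -p pics; cat > h.py <<'E'
from cell import *
import numpy as np, cv2
def shot(cam,name):
    f=grab_frame(cam); cv2.imwrite(f"pics/{name}.png",f["img"][:,:,::-1]); return f
def ray(f,px,T=None):
    T=f["cam_to_world"] if T is None else T
    T=np.array(T)
    d=np.array([(px[0]-f["cx"])/f["fx"],(px[1]-f["cy"])/f["fy"]])
    u=d.copy()
    for _ in range(30): u=d/(1+f["k1"]*(u@u))
    v=T[:3,:3]@np.array([u[0],u[1],1.]); return T[:3,3],v
def onz(f,px,z,T=None):
    o,v=ray(f,px,T); return o+v*(z-o[2])/v[2]
def proj(f,p,T=None):
    T=np.array(f["cam_to_world"] if T is None else T)
    c=T[:3,:3].T@(np.array(p)-T[:3,3]); u=c[:2]/c[2]; s=1+f["k1"]*(u@u)
    return np.array([f["fx"]*u[0]*s+f["cx"],f["fy"]*u[1]*s+f["cy"]])
def tri(l):
    A=np.zeros((3,3));b=np.zeros(3)
    for o,v in l:
        v=v/np.linalg.norm(v);P=np.eye(3)-np.outer(v,v);A+=P;b+=P@o
    return np.linalg.solve(A,b)
E
python3 - <<'E'
from h import *
for c in("scene","side"):
    f=shot(c,c+"0"); print(c,f["cam_to_world"][:3,3] if hasattr(f["cam_to_world"],'shape') else f["cam_to_world"])
    for n,z in [("platform_hole",.066),("pivot",.084),("swing_hole",.084),("post_top",.12),("spacer_hole",.074),("pin_knob",.094),("pin_shoulder",.07),("clamp_screw_head",.08),("hex_driver_handle",.095),("rack",0),("mount",0),("manip",.084)]:
        for d in tip_of(c,n)[:3]:
            print(c,n,round(d["score"],2),np.round(d["centre"],1),np.round(onz(f,d["centre"],z),3))
print(get_state())
E
```

```text
pics
scene [ 1.0201148  -0.56383202  0.91844345]
scene platform_hole 0.68 [307.2 237.7] [ 0.636 -0.011  0.066]
scene pivot 0.57 [317.1 304. ] [ 0.778 -0.153  0.084]
scene swing_hole 0.97 [293.6 221.4] [ 0.584 -0.005  0.084]
scene swing_hole 0.39 [275.7 164.1] [0.404 0.128 0.084]
scene post_top 0.71 [307.6 198.7] [0.581 0.054 0.12 ]
scene post_top 0.58 [167.2 298.9] [ 0.542 -0.375  0.12 ]
scene post_top 0.19 [304.7 231.6] [ 0.644 -0.036  0.12 ]
scene spacer_hole 0.89 [308.  233.4] [ 0.632 -0.004  0.074]
scene pin_knob 0.78 [196.3 250.9] [ 0.475 -0.238  0.094]
scene pin_knob 0.77 [162.8 277.1] [ 0.474 -0.339  0.094]
scene pin_knob 0.54 [134.5 312.3] [ 0.5   -0.438  0.094]
scene pin_shoulder 0.9 [137.6 322.7] [ 0.51  -0.445  0.07 ]
scene pin_shoulder 0.8 [196.6 252.6] [ 0.464 -0.232  0.07 ]
scene pin_shoulder 0.77 [163.8 280.2] [ 0.467 -0.336  0.07 ]
scene clamp_screw_head 0.64 [180.3 296.7] [ 0.536 -0.342  0.08 ]
scene hex_driver_handle 0.6 [221.5 221. ] [ 0.453 -0.133  0.095]
scene hex_driver_handle 0.46 [146.6 258.6] [ 0.405 -0.333  0.095]
scene hex_driver_handle 0.44 [321.1 303. ] [
[... 1559 characters left out ...]
  0.084]
{'clock': 1.3, 'q': array([ 9.88792962e-01,  3.26194188e-01, -1.92629696e-01,  1.05199663e+00,
       -2.73373655e-05,  1.43659650e+00]), 'joint_velocities': array([ 1.05692618e-04, -6.04361099e-05,  1.19592311e-03,  1.39159166e-04,
        7.30673331e-04, -7.00349209e-04]), 'tau': array([-1.39877822e-03, -4.43337607e+01,  2.62753505e+01,  1.40965396e-03,
       -2.91490860e-04,  1.21391903e-05]), 'position': array([0.23814079, 0.49577127, 0.19607271]), 'eef_rot': array([ 2.65920077e+00,  1.67273320e+00, -1.67872232e-05]), 'contact_force': array([ 0.19582479,  0.07788563, -0.59025115]), 'wrist_torque': array([-0.0386541 ,  0.01079574,  0.01055858]), 'finger_gap': 0.9982098250762139}
```

View pics/scene0.png

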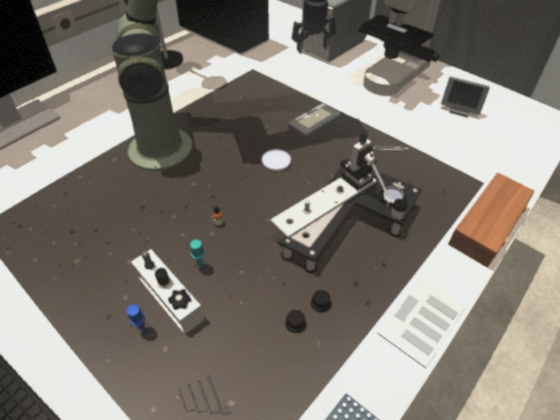

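View pics/side0.png

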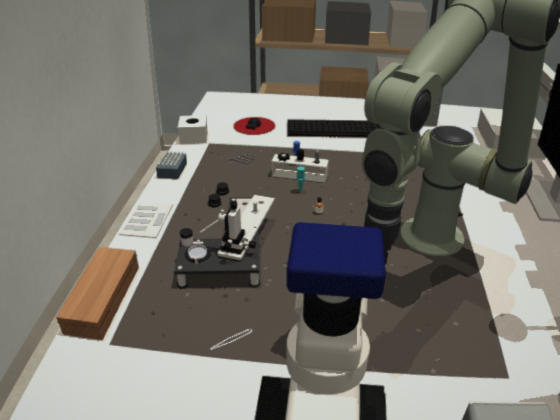

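```bash
python3 -c "
import cv2
a=cv2.imread('pics/scene0.png')[190:350,100:330];cv2.imwrite('pics/crop0.png',cv2.resize(a,None,fx=3.4,fy=3.4,interpolation=2))"
```

```text
(no output)
```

View pics/crop0.png

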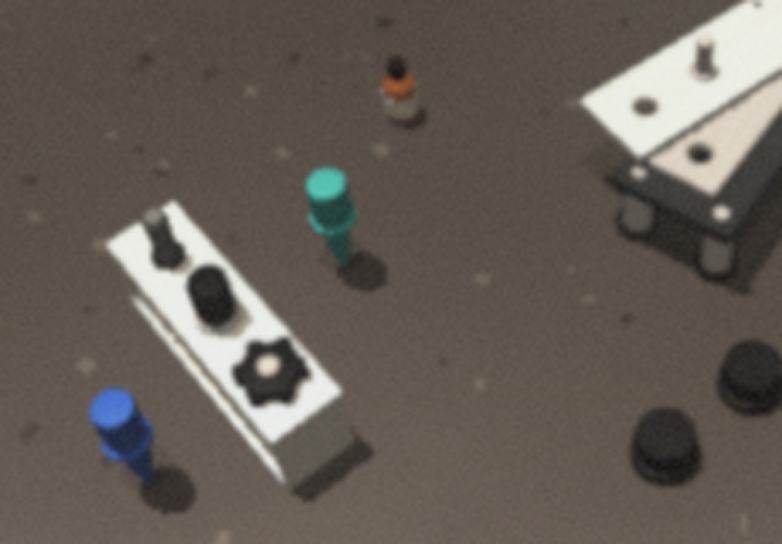

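The pin candidates in the scene picture are the turquoise one at (196,250), the blue one at (134,312) and the black fluted knob in the rack's middle hole at (162,277). The black one fits: it is black and hangs in the rack, between the slim hex driver (147,258) and the lobed clamp screw (180,297). The other two are the coloured look-alikes. The swing plate is swung out about 0.3 rad. Next I'll look with the wrist camera from above the mount.

```bash
cat >> h.py <<'E'
from scipy.spatial.transform import Rotation as R
def down(a): # tool z down, tool x at angle a in world xy
    x=np.array([np.cos(a),np.sin(a),0]);z=np.array([0,0,-1.]);y=np.cross(z,x)
    return R.from_matrix(np.c_[x,y,z]).as_rotvec()
def wshot(name):
    s=get_state(); f=grab_frame("wrist"); cv2.imwrite(f"pics/{name}.png",f["img"][:,:,::-1])
    T=np.eye(4);T[:3,:3]=R.from_rotvec(s["eef_rot"]).as_matrix();T[:3,3]=s["position"]
    f["cam_to_world"]=T@np.array(f["T_tool_cam"]); return f
def look(f,cam,l,k=2):
    for n,z in l:
        for d in tip_of(cam,n)[:k]:
            print(n,round(d["score"],2),np.round(d["centre"],1),np.round(onz(f,d["centre"],z),4))
HOLES=[("platform_hole",.066),("pivot",.084),("swing_hole",.084),("post_top",.12),("spacer_hole",.074),("mount",0)]
E
python3 - <<'E'
from h import *
f=wshot("w_init");print(np.round(f["T_tool_cam"],3), f["fx"])
for a in (0,np.pi/2,-np.pi/2,np.pi):
    q=ik([.56,.0,.33],down(a)); print(a,q)
E
```

```text
[[ 1.     0.001 -0.     0.   ]
 [-0.001  0.955  0.297 -0.075]
 [ 0.    -0.297  0.955 -0.178]
 [ 0.     0.     0.     1.   ]] 302.5445383357035
0 [-0.13180991  0.29808479  0.10641466  1.3791262   0.          1.43898641]
1.5707963267948966 [-0.13180991  0.29808479  0.10641466  1.3791262   0.         -0.13180991]
-1.5707963267948966 [-0.13180991  0.29808479  0.10641466  1.3791262   0.          3.00978274]
3.141592653589793 [-0.13180991  0.29808479  0.10641466  1.3791262   0.         -1.70260624]
```

```bash
python3 - <<'E'
from h import *
movep([.53,.02,.30],down(np.pi/2))
f=wshot("w1"); look(f,"wrist",HOLES)
E
```

```text
platform_hole 0.62 [255.3 249.9] [ 0.6347 -0.0057  0.066 ]
pivot 0.87 [381.3 237.4] [0.6077 0.172  0.084 ]
swing_hole 0.6 [250.9 212.5] [ 0.5718 -0.0097  0.084 ]
swing_hole 0.55 [380.9 232.6] [0.6006 0.1706 0.084 ]
post_top 0.75 [379.  235.7] [0.5915 0.155  0.12  ]
post_top 0.64 [293.3 233.6] [0.5887 0.0461 0.12  ]
spacer_hole 0.77 [251.8 251.2] [ 0.6333 -0.0103  0.074 ]
mount 0.78 [306.1 227.9] [0.6234 0.0758 0.    ]
```

View pics/w1.png

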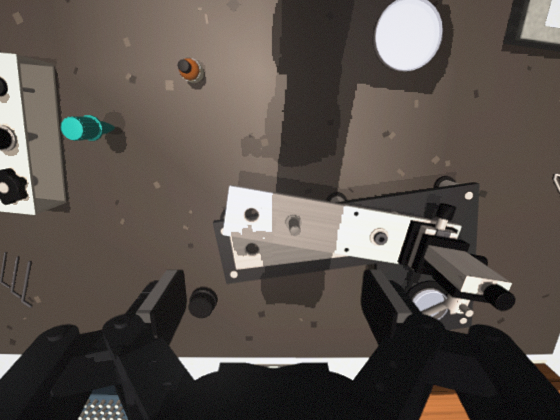

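```bash
python3 -c "
import cv2
a=cv2.imread('pics/w1.png')[175:285,210:410];cv2.imwrite('pics/crop1.png',cv2.resize(a,None,fx=4,fy=4,interpolation=2))"
```

```text
(no output)
```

View pics/crop1.png

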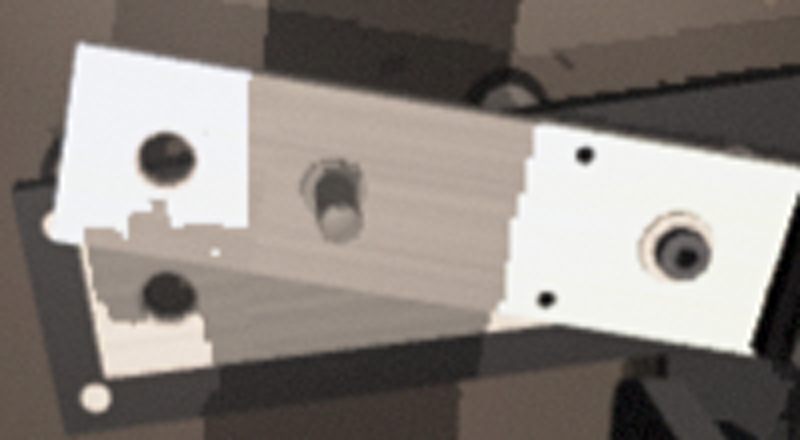

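```bash
python3 - <<'E'
from h import *
f=grab_frame("wrist");s=get_state()
T=np.eye(4);T[:3,:3]=R.from_rotvec(s["eef_rot"]).as_matrix();T[:3,3]=s["position"];f["cam_to_world"]=T@np.array(f["T_tool_cam"])
P={}
for n,p,z in [("sw",(251.5,214.75),.084),("sp",(252.2,249),.074),("plat_tip",(255.3,249.9),.066),("post",(295.2,230.7),.12),("postbase",(292.5,219.5),.084),("piv",(379.5,236.7),.084),("screw1",(233.7,274.5),.066),("screw2",(223.5,231),.066)]:
    P[n]=onz(f,p,z);print(n,np.round(P[n],4), round(np.linalg.norm(P[n][:2]-P.get("piv",P["sw"])[:2]),4))
for n in P: print(n,np.linalg.norm(P[n][:2]-P["piv"][:2]))
E
```

```text
sw [ 0.5752 -0.0094  0.084 ] 0.0
sp [ 0.6301 -0.0102  0.074 ] 0.0549
plat_tip [ 0.635  -0.0063  0.066 ] 0.0599
post [0.5851 0.0479 0.12  ] 0.0581
postbase [0.5819 0.0466 0.084 ] 0.0564
piv [0.607  0.1688 0.084 ] 0.0
screw1 [ 0.6756 -0.0398  0.066 ] 0.2196
screw2 [ 0.6053 -0.0519  0.066 ] 0.2207
sw 0.18107005378720695
sp 0.18052754032286145
plat_tip 0.17731836843986196
post 0.12293172741510568
postbase 0.12482016691446704
piv 0.0
screw1 0.21962399932166085
screw2 0.22073036752367892
```

```bash
python3 - <<'E'
from h import *
grab(30)
movep([.535,.0475,.16],down(np.pi/2))
move_l([.535,.0475,.096],.1)
s0=get_state()["contact_force"]
r=move_l([.59,.0475,.096],.05,until_force=4)
s=get_state();print(r,s["position"],s["contact_force"]-s0,s["clock"])
r=move_l([.604,.0475,.096],.05)
s=get_state();print(s["position"],s["contact_force"]-s0,s["clock"])
move_l([.59,.0475,.096],.1);move_l([.57,.0475,.16],.15)
movep([.53,.02,.30],down(np.pi/2))
f=wshot("w2"); look(f,"wrist",HOLES)
print(get_state()["clock"])
a=cv2.imread('pics/w2.png')[175:285,210:410];cv2.imwrite('pics/crop2.png',cv2.resize(a,None,fx=4,fy=4,interpolation=2))
E
```

```text
False [0.58964563 0.04754726 0.09596097] [-0.33156342  0.29035399  0.54314119] 7.225
[0.60425961 0.04747775 0.09588005] [-0.25819149  0.33736478  0.71334071] 7.6583
pivot 0.67 [378.1 235. ] [0.6041 0.1659 0.084 ]
pivot 0.38 [160.3 288.6] [ 0.689  -0.1473  0.084 ]
swing_hole 0.95 [251.1 215.9] [ 0.5763 -0.0103  0.084 ]
post_top 0.62 [293.1 234.8] [0.5901 0.0449 0.12  ]
spacer_hole 0.59 [247.8 255. ] [ 0.6389 -0.0172  0.074 ]
mount 0.67 [306.8 229.5] [ 0.626  0.076 -0.   ]
9.5417
```

View pics/crop2.png

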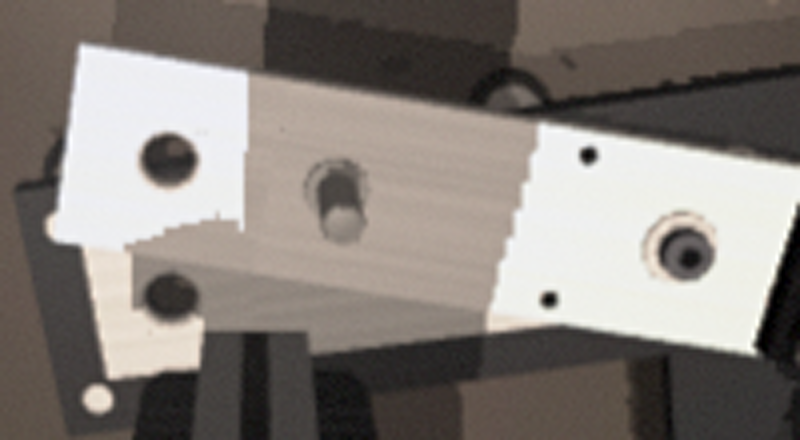

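```bash
python3 - <<'E'
from h import *
s=get_state();print(s["finger_gap"],s["position"],s["eef_rot"])
f=wshot("w3");print({k:np.round(f[k],4) for k in f if k!="img"})
for d in ([0,0,0],[0,.011,0],[0,-.011,0],[0,0,-.05]):
    Tt=R.from_rotvec(s["eef_rot"]).as_matrix(); print(d,proj(f,s["position"]+Tt@np.array(d)))
shot("side","side3")
fs=shot("scene","scene3")
print(proj(fs,s["position"]))
look(fs,"scene",HOLES)
fs=grab_frame("side");print(proj(fs,s["position"]))
look(fs,"side",HOLES)
E
```

```text
-0.0006788091325857073 [0.52968691 0.02017043 0.29885504] [-2.22003342e+00 -2.22056430e+00  2.04229541e-03]
{'fx': np.float64(302.5445), 'fy': np.float64(302.5445), 'cx': np.float64(273.2792), 'cy': np.float64(216.1547), 'k1': np.float64(-0.0305), 'T_tool_cam': array([[ 1.000e+00,  1.000e-03, -4.000e-04,  1.000e-04],
       [-8.000e-04,  9.551e-01,  2.963e-01, -7.510e-02],
       [ 7.000e-04, -2.963e-01,  9.551e-01, -1.781e-01],
       [ 0.000e+00,  0.000e+00,  0.000e+00,  1.000e+00]]), 'cam_to_world': array([[-1.000e-03,  9.557e-01,  2.943e-01,  4.549e-01],
       [ 1.000e+00,  1.100e-03, -2.000e-04,  2.030e-02],
       [-5.000e-04,  2.943e-01, -9.557e-01,  4.772e-01],
       [ 0.000e+00,  0.000e+00,  0.000e+00,  1.000e+00]])}
[0, 0, 0] [273.15911293 245.95003525]
[0, 0.011, 0] [273.14771391 261.67617567]
[0, -0.011, 0] [273.1709331  229.66649048]
[0, 0, -0.05] [273.04564726 286.66758402]
[285.41772755 142.27979337]
platform_hole 0.57 [307.3 234. ] [ 0.6286 -0.0019  0.066 ]
pivot 0.78 [339.2 191.5] [0.6087 0.1612 0.084 ]
swing_hole 0.91 [290.4 222.7] [ 0.5811 -0.0138  0.084 ]
swing_hole 0.66 [352.9 178.8] [0.6081 0.2284 0.084 ]
post_top 0.9 [305.1 199.2] [0.577  0.0482 0.12  ]
spacer_hole 0.87 [309.5 232. ] [0.6324 0.0016 0.074 ]
[272.99165899 147.57436067]
platform_hole 0.76 [241.  203.8] [ 0.6416 -0.0115  0.066 ]
platform_hole 0.51 [241.2 235.5] [0.6099 0.1616 0.066 ]
pivot 0.68 [241.8 233.1] [0.6053 0.173  0.084 ]
swing_hole 0.7 [259.3 199.9] [ 0.5801 -0.0152  0.084 ]
post_top 0.55 [251.8 200.5] [0.5944 0.046  0.12  ]
spacer_hole 0.44 [242.9 205. ] [0.6316 0.0068 0.074 ]
mount 0.67 [244.7 235.9] [0.6161 0.0762 0.    ]
mount 0.51 [244.3 202.8] [ 0.6511 -0.1177  0.    ]
```

View pics/w3.png

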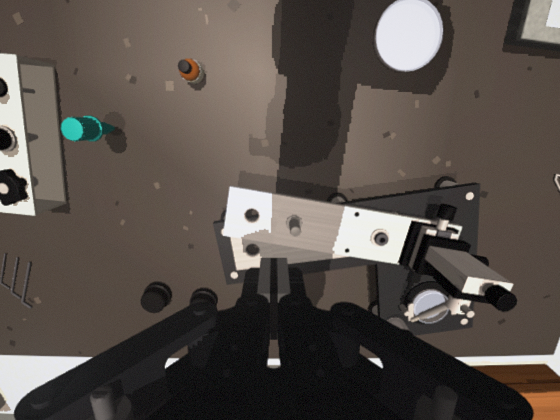

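View pics/scene3.png

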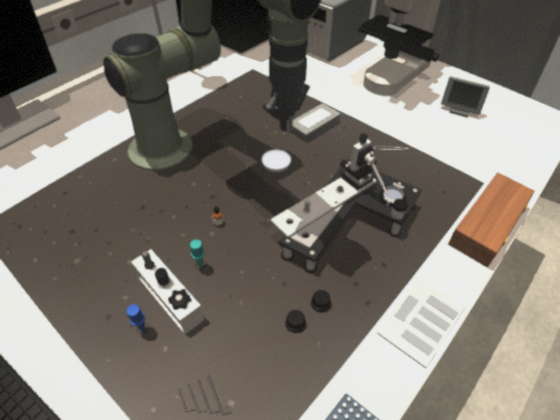

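View pics/side3.png

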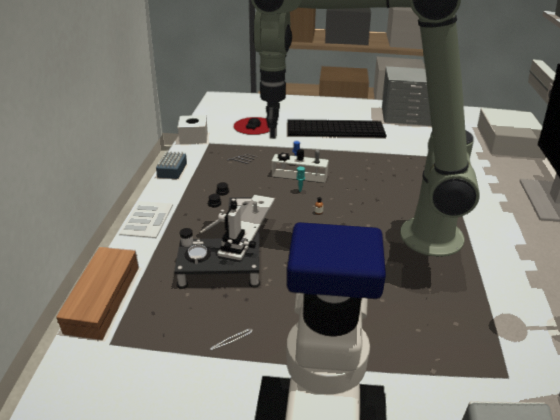

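```bash
python3 - <<'E'
import cv2,numpy as np
a=cv2.imread('pics/scene3.png')[80:180,240:340];b=cv2.imread('pics/side3.png')[80:180,225:325]
c=cv2.imread('pics/w3.png')[230:330,225:325]
g=lambda x:cv2.resize(np.clip(x.astype(float)*2,0,255).astype('uint8'),None,fx=4,fy=4,interpolation=2)[:, :260+0] if 0 else cv2.resize(np.clip(x.astype(float)*2,0,255).astype('uint8'),(266,400))
g=lambda x:cv2.resize(np.clip(x[10:90,20:80].astype(float)*2.2,0,255).astype('uint8'),None,fx=4.4,fy=4.4,interpolation=2)
cv2.imwrite('pics/crop3.png',np.hstack([g(a),g(b),g(c)]))
E
```

```text
(no output)
```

View pics/crop3.png

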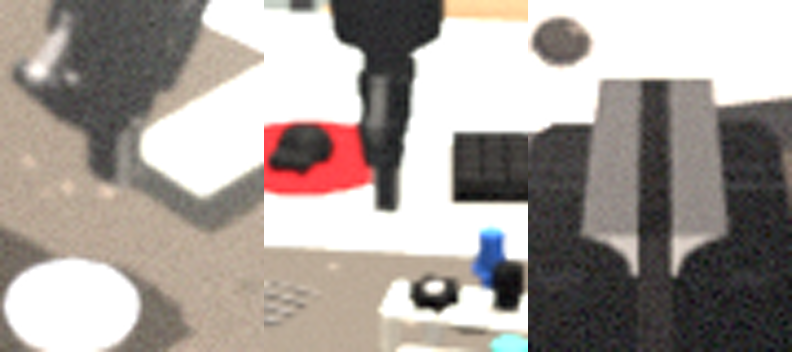

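```bash
python3 - <<'E'
from h import *
s=get_state()
fs=grab_frame("scene");fd=grab_frame("side")
p=tri([ray(fs,(287.3,132)),ray(fd,(273,137.3))]);print(p,s["position"],proj(fs,p),proj(fd,p))
# shut again and inspect
print(s["finger_gap"],s["clock"])
# post/hole triangulation check
print(tri([ray(fs,(305.1,199.2)),ray(fd,(251.8,200.5))]),tri([ray(fs,(290.4,222.7)),ray(fd,(259.3,199.9))]))
E
```

```text
[0.53200595 0.01969036 0.3315287 ] [0.52999463 0.02000473 0.30002501] [286.32607564 131.37819694] [272.2302467  137.68996948]
-0.00013961773325020407 10.3417
[0.58703272 0.04632385 0.12377664] [ 0.58059839 -0.01415705  0.08436957]
```

The triangulated tip of the shut fingers lies about 31 mm above the reported TCP. That explains why my push passed over the post. I'll confirm it with a gentle touch on the swing plate top, which is 84 mm up.

```bash
python3 - <<'E'
from h import *
movep([.573,.018,.12],down(np.pi/2))
r=move_l([.573,.018,.045],.03,until_force=4)
s=get_state();print(r,s["position"],s["contact_force"],s["clock"])
move_l([.573,.018,s["position"][2]+.02],.1)
print(get_state()["contact_force"])
E
```

```text
True [0.57298068 0.01798679 0.048842  ] [-0.17954203  0.1253548   4.70102079] 13.325
[ 0.16072866  0.0554881  -0.40280334]
```

```bash
python3 - <<'E'
from h import *
move_l([.573,.018,.12],.3)
movep([.525,.0475,.12],down(np.pi/2))
move_l([.525,.0475,.061],.2)
s0=get_state()["contact_force"]
r=move_l([.59,.0475,.061],.05,until_force=4)
s=get_state();print(r,s["position"],s["contact_force"]-s0,s["clock"])
r=move_l([.598,.0475,.061],.05)
s=get_state();print(s["position"],s["contact_force"]-s0,s["clock"])
f=wshot("w4"); look(f,"wrist",HOLES)
E
```

```text
True [0.56715739 0.04732167 0.06038343] [-0.30908113  0.08739998 -0.93796462] 15.6333
[0.59429314 0.04601621 0.05951152] [-7.47909414 -4.75438197 -0.43946686] 16.425
platform_hole 0.96 [189.9 301.7] [ 0.631  -0.0084  0.066 ]
pivot 0.91 [485.9 282.1] [0.6069 0.1692 0.084 ]
swing_hole 0.8 [174.8 298.4] [ 0.6174 -0.0114  0.084 ]
post_top 0.84 [270.7 335.4] [0.6144 0.0451 0.12  ]
spacer_hole 0.53 [183.1 308.4] [ 0.6308 -0.0106  0.074 ]
mount 0.58 [307.1 250.2] [0.6226 0.0747 0.    ]
```

View pics/w4.png

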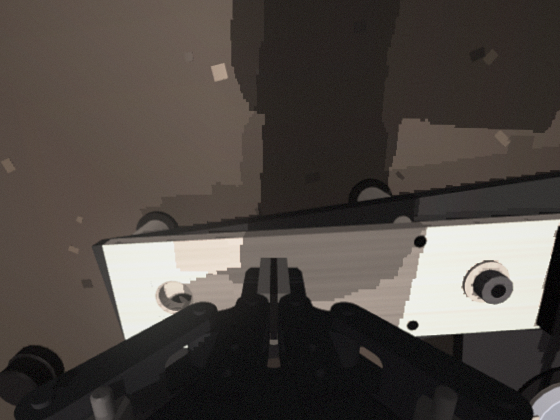

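```bash
python3 - <<'E'
from h import *
r=move_l([.610,.0475,.061],.05)
s=get_state();print(s["position"],s["contact_force"],s["clock"])
f=wshot("w5"); look(f,"wrist",HOLES)
a=cv2.imread('pics/w5.png')[220:420,100:300];cv2.imwrite('pics/crop5.png',cv2.resize(a,None,fx=3,fy=3,interpolation=2))
E
```

```text
[0.60633104 0.0467364  0.05944207] [-5.91332677 -1.17281608  0.0895375 ] 17.1667
platform_hole 0.65 [185.3 286.7] [ 0.632  -0.0097  0.066 ]
swing_hole 0.64 [176.2 307. ] [ 0.6352 -0.0103  0.084 ]
post_top 0.84 [270.4 334.7] [0.6259 0.0456 0.12  ]
spacer_hole 0.68 [180. 291.] [ 0.6304 -0.0106  0.074 ]
mount 0.87 [310.2 237. ] [0.6226 0.0777 0.    ]
mount 0.5 [188.1 286.9] [ 0.6701 -0.029   0.    ]
```

View pics/crop5.png

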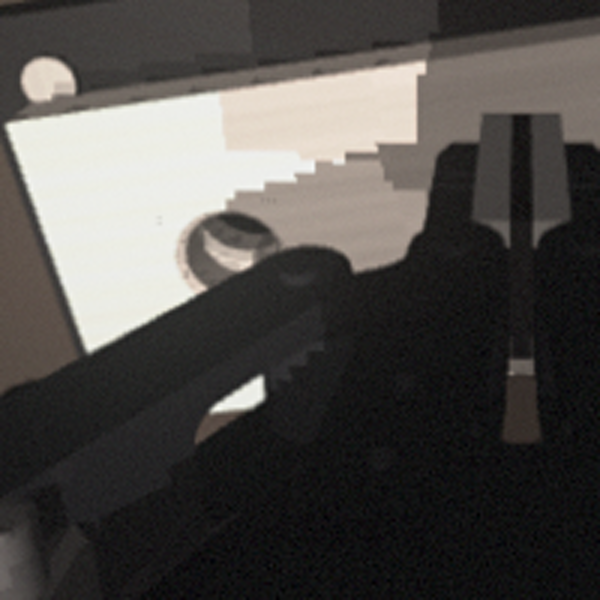

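```bash
python3 - <<'E'
from h import *
move_l([.58,.0475,.065],.3);move_l([.56,.03,.14],.3)
movep([.56,.0,.20],down(np.pi/2))
f=wshot("w6"); look(f,"wrist",HOLES)
print(get_state()["clock"])
a=cv2.imread('pics/w6.png')[180:360,200:440];cv2.imwrite('pics/crop6.png',cv2.resize(a,None,fx=3.3,fy=3.3,interpolation=2))
E
```

```text
pivot 0.97 [433.9 242.6] [0.606  0.1691 0.084 ]
swing_hole 0.63 [262.8 267.3] [ 0.6344 -0.0116  0.084 ]
swing_hole 0.29 [496.8 230.2] [0.5922 0.2344 0.084 ]
post_top 0.73 [321.2 277.3] [0.6267 0.0454 0.12  ]
mount 0.77 [330.4 231.3] [0.624  0.0756 0.    ]
18.9083
```

View pics/crop6.png

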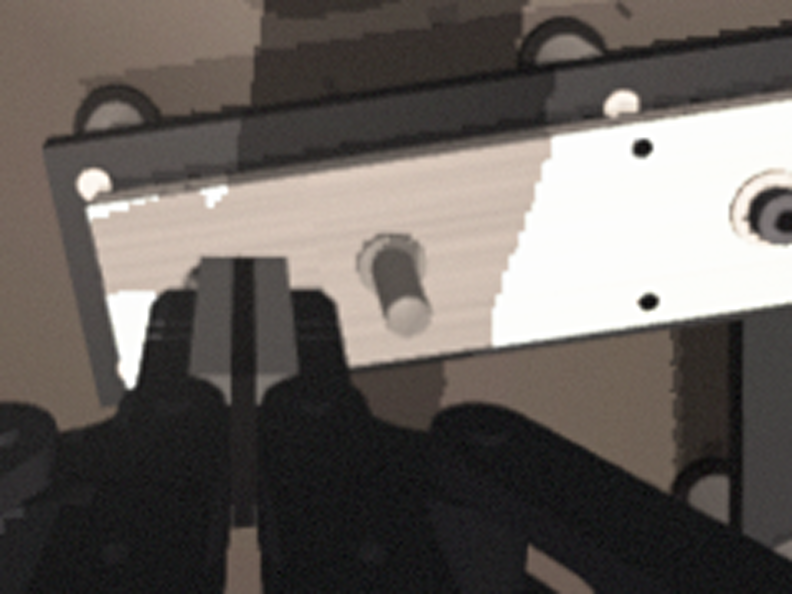

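```bash
python3 - <<'E'
from h import *
let_go()
movep([.56,-.01,.24],down(np.pi/2))
f=wshot("w7"); look(f,"wrist",HOLES)
print(get_state()["clock"])
a=cv2.imread('pics/w7.png')[180:330,200:440];cv2.imwrite('pics/crop7.png',cv2.resize(a,None,fx=3.3,fy=3.3,interpolation=2))
E
```

```text
platform_hole 0.67 [275.7 241.6] [ 0.6304 -0.0076  0.066 ]
pivot 0.65 [424.  227.9] [0.6057 0.1681 0.084 ]
swing_hole 0.63 [273.  251.8] [ 0.6363 -0.011   0.084 ]
post_top 0.91 [327.2 259.1] [0.6288 0.0481 0.12  ]
spacer_hole 0.45 [274.2 247.5] [ 0.635  -0.0095  0.074 ]
mount 0.7 [333.7 221.1] [0.6251 0.0777 0.    ]
20.325
```

View pics/crop7.png

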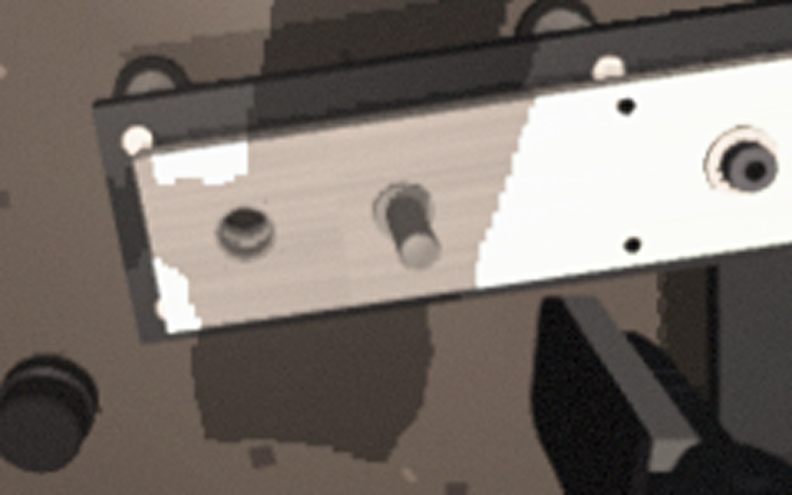

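View pics/w7.png

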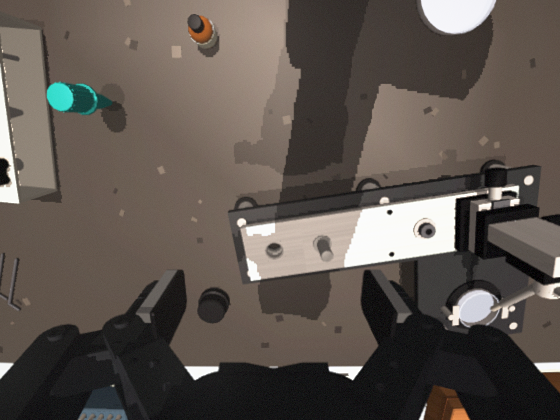

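```bash
python3 - <<'E'
from h import *
f=wshot("w7b")
P={n:onz(f,p,z) for n,p,z in [("sw",(274.5,250),.084),("s1",(241.5,222.4),.066),("s2",(249,273.5),.066),("s3",(384.5,200.6),.066),("piv",(423.8,229.4),.084),("post",(327.6,256.4),.12)]}
for n in P:print(n,np.round(P[n],4))
d=lambda a:a[:2]/np.linalg.norm(a[:2])
m=(P["s1"]+P["s2"])/2
print("dirs",d(m-P["piv"]),d(P["s1"]-P["s3"]),d(P["sw"]-P["piv"]),d(P["post"]-P["piv"]))
print("plat",P["piv"][:2]+.18*d(m-P["piv"]),P["piv"][:2]+.18*d(P["s1"]-P["s3"]), "sw",P["piv"][:2]+.18*d(P["sw"]-P["piv"]))
print(np.linalg.norm((P["sw"]-P["piv"])[:2]),np.linalg.norm((m-P["piv"])[:2]))
E
```

```text
sw [ 0.6299 -0.0083  0.084 ]
s1 [ 0.6012 -0.0487  0.066 ]
s2 [ 0.6707 -0.0411  0.066 ]
s3 [0.5734 0.1238 0.066 ]
piv [0.6037 0.1676 0.084 ]
post [0.6216 0.0486 0.12  ]
dirs [ 0.1501178  -0.98866812] [ 0.15882215 -0.98730721] [ 0.14734106 -0.98908575] [ 0.14923561 -0.98880166]
plat [ 0.63071324 -0.01038237] [ 0.63228002 -0.01013741] sw [ 0.63021343 -0.01045754]
0.1777961785022943 0.21489956169341876
```

```bash
cat >>h.py <<'E'
RACK=[("pin_knob",.094),("pin_shoulder",.07),("clamp_screw_head",.08),("hex_driver_handle",.095),("rack",0)]
E
python3 - <<'E'
from h import *
movep([.44,-.335,.24],down(np.pi/2))
f=wshot("w8"); look(f,"wrist",RACK,3)
print(get_state()["clock"],get_state()["q"])
a=cv2.imread('pics/w8.png')[100:350,140:420];cv2.imwrite('pics/crop8.png',cv2.resize(a,None,fx=2.4,fy=2.4,interpolation=2))
E
```

```text
pin_knob 0.88 [269.1 221.2] [ 0.472  -0.3388  0.094 ]
pin_knob 0.86 [187.9 234.4] [ 0.4881 -0.432   0.094 ]
pin_knob 0.56 [368.8 208.5] [ 0.4569 -0.2275  0.094 ]
pin_shoulder 0.85 [271.6 215.1] [ 0.4722 -0.3361  0.07  ]
pin_shoulder 0.65 [192.1 226.9] [ 0.4874 -0.4332  0.07  ]
pin_shoulder 0.59 [361.4 205.2] [ 0.4596 -0.2289  0.07  ]
clamp_screw_head 0.61 [265.5 265.6] [ 0.5343 -0.3436  0.08  ]
hex_driver_handle 0.75 [276.1 160. ] [ 0.4035 -0.3313  0.095 ]
hex_driver_handle 0.64 [452.8 138.7] [ 0.3803 -0.146   0.095 ]
rack 0.57 [270.2 199.8] [ 0.4709 -0.3385  0.    ]
rack 0.42 [274.1 161.8] [ 0.4171 -0.3331  0.    ]
21.9833 [-7.82691608e-01  3.07115758e-01 -1.05992010e-01  1.15766147e+00
  5.20617028e-05 -7.84170998e-01]
```

View pics/crop8.png

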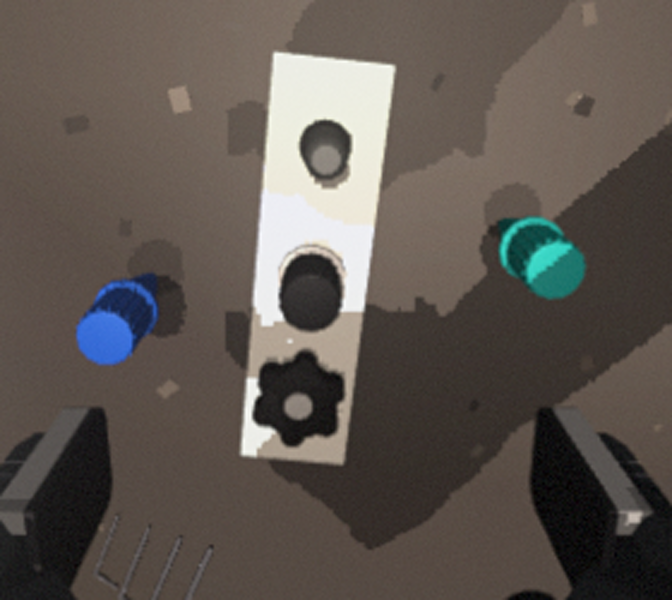

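```bash
python3 - <<'E'
from h import *
f=wshot("w9"); p=onz(f,(269.6,226),.113); q=onz(f,(270.2,212),.075); print(p,q)
x,y=.472,(p[1]+q[1])/2
x=(p[0]+q[0])/2 if abs((p[0]+q[0])/2-.472)<.005 else .472
print(x,y)
movep([x,y,.13],down(np.pi/2))
r=move_l([x,y,.043],.12,until_force=6); print(r,get_state()["position"])
shot("side","side10"); shot("scene","scene10")
grab(80)
s=get_state();print(s["finger_gap"],s["contact_force"],s["clock"])
f=wshot("w10"); shot("side","side11")
a=cv2.imread("pics/side10.png")[100:200,250:350];b=cv2.imread("pics/side11.png")[100:200,250:350];c=cv2.imread("pics/scene10.png")[220:320,110:210]
g=lambda x:cv2.resize(x,(266,266),interpolation=2)
cv2.imwrite("pics/crop10.png",np.hstack([g(a),g(b),g(c)]))
E
```

```text
[ 0.47109286 -0.33817497  0.113     ] [ 0.4667402 -0.3379271  0.075    ]
0.46891652789575133 -0.3380510351884378
False [ 0.46958411 -0.33874571  0.04408066]
0.30725819853156544 [-0.03257265  1.06110845  3.70682496] 24.1167
```

View pics/crop10.png

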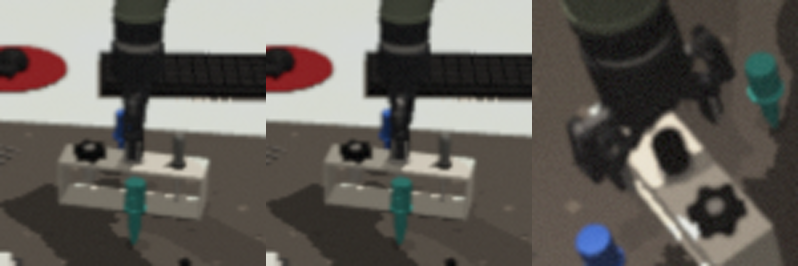

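View pics/w10.png

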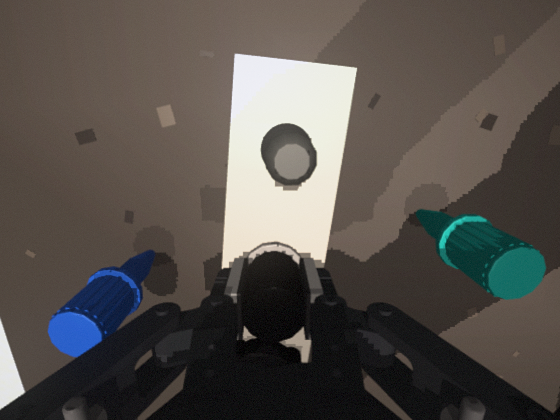

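```bash
python3 - <<'E'
from h import *
s0=get_state();x,y,z=s0["position"]
move_l([x,y,.16],.15)
s=get_state();print(s["finger_gap"],s["contact_force"],s["clock"])
movep([.632,-.010,.20],down(np.pi/2))
s=get_state();print(s["position"],s["contact_force"],s["clock"])
f=wshot("w12"); look(f,"wrist",[("pin_knob",.25),("pin_shoulder",.2),("pin_tip",.17)])
for c in("scene","side"):
    g=shot(c,c+"12")
    print(c,"tcp",proj(g,s["position"]))
    for n in("pin_knob","pin_shoulder","pin_tip"):
        for d in tip_of(c,n)[:3]:print(n,round(d["score"],2),np.round(d["centre"],1))
a=cv2.imread("pics/side12.png")[110:230,190:310];c=cv2.imread("pics/scene12.png")[120:240,230:350]
g=lambda x:cv2.resize(x,(399,399),interpolation=2)
cv2.imwrite("pics/crop12.png",np.hstack([g(a),g(c)]))
E
```

```text
0.3057206968380233 [-0.56226088 -0.36697439 -2.08800819] 25.15
[ 0.63166055 -0.01122397  0.19962508] [-0.64416757 -0.47182803 -1.22655456] 26.525
pin_knob 0.62 [30.7 12.5] [ 0.5157 -0.1026  0.25  ]
pin_knob 0.61 [274.4 290.6] [ 0.6336 -0.0105  0.25  ]
pin_shoulder 0.85 [48.  20.2] [ 0.5036 -0.1298  0.2   ]
pin_shoulder 0.75 [272.5 270.4] [ 0.6487 -0.0117  0.2   ]
pin_tip 0.65 [79.7 32.5] [ 0.502  -0.1309  0.17  ]
pin_tip 0.58 [272.7 233.6] [ 0.6344 -0.0116  0.17  ]
scene tcp [309.05074343 201.02091922]
pin_knob 0.59 [135.2 310.6]
pin_knob 0.56 [310.1 183.9]
pin_knob 0.5 [194.4 251.9]
pin_shoulder 0.67 [138.7 320. ]
pin_shoulder 0.53 [196.8 254.4]
pin_shoulder 0.52 [310.6 194.9]
pin_tip 0.87 [141.8 331. ]
pin_tip 0.6 [308.  206.9]
pin_tip 0.53 [202.4 269.4]
side tcp [242.56010882 169.10108968]
pin_knob 0.66 [296.1 143.8]
pin_knob 0.63 [299.9 172.4]
pin_knob 0.42 [237.9 154.4]
pin_shoulder 0.67 [239.8 163. ]
pin_shoulder 0.65 [295.9 152. ]
pin_tip 0.73 [299.7 188.4]
pin_tip 0.56 [295.6 164.5]
pin_tip 0.46 [241.6 180.2]
```

View pics/crop12.png

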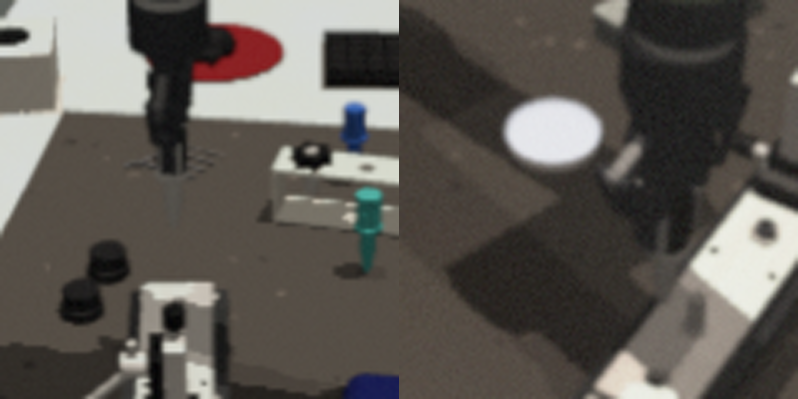

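View pics/w12.png

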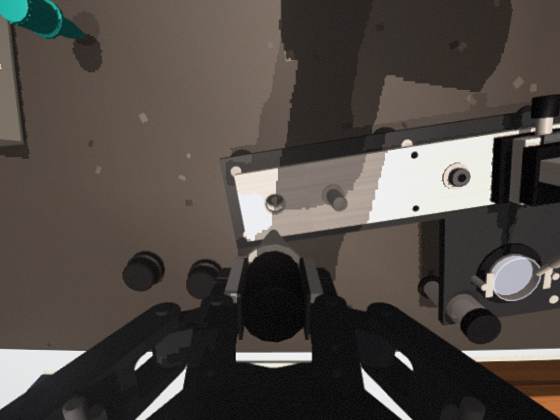

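```bash
python3 - <<'E'
from h import *
f=wshot("w13");s=get_state();print(s["position"],s["eef_rot"])
a=cv2.imread("pics/w13.png")[150:310,200:360];cv2.imwrite("pics/crop13.png",cv2.resize(a,None,fx=3.7,fy=3.7,interpolation=2))
for px in((275,232),(275,236)):print("tip",onz(f,px,.17))
P={n:onz(f,p,z) for n,p,z in [("sw",(275,202.5),.084),("s1",(236,171),.066),("s3",(406.5,143.5),.066),("piv",(458,176.5),.084)]}
print(P)
d=lambda a:a[:2]/np.linalg.norm(a[:2])
print(d(P["s1"]-P["s3"]),d(P["sw"]-P["piv"]))
E
```

```text
[ 0.6320087  -0.00998438  0.20000117] [2.22138974e+00 2.22147047e+00 3.61425560e-05]
tip [ 0.63362394 -0.00874545  0.17      ]
tip [ 0.63675525 -0.00873785  0.17      ]
{'sw': array([ 0.63380425, -0.00833829,  0.084     ]), 's1': array([ 0.60491115, -0.048633  ,  0.066     ]), 's3': array([0.57660553, 0.12474742, 0.066     ]), 'piv': array([0.60691159, 0.17266076, 0.084     ])}
[ 0.16112425 -0.98693413] [ 0.14696568 -0.98914159]
```

View pics/crop13.png

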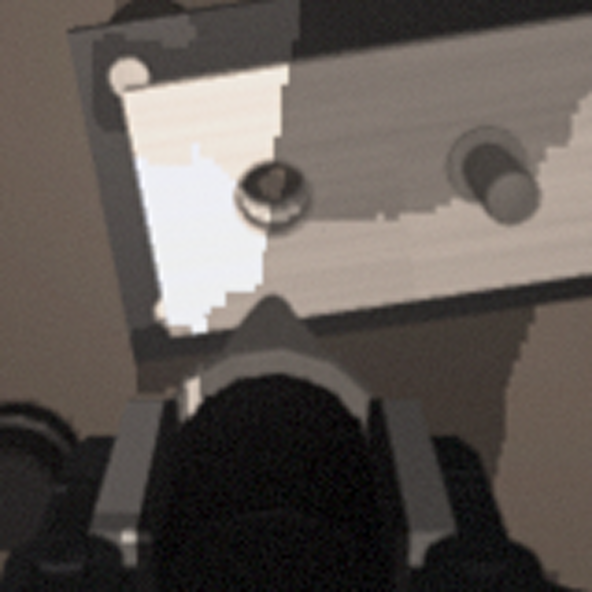

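```bash
python3 - <<'E'
from h import *
move_l([.6325,-.0095,.122],.15)
sleep(.1)
f=wshot("w14");s=get_state();print(s["position"],s["contact_force"],s["clock"])
a=cv2.imread("pics/w14.png")[150:310,200:360];cv2.imwrite("pics/crop14.png",cv2.resize(a,None,fx=3.7,fy=3.7,interpolation=2))
look(f,"wrist",[("pin_tip",.092),("swing_hole",.084),("pivot",.084)])
E
```

```text
[ 0.63364414 -0.00964056  0.12354695] [ 0.56244243 -0.53967392 -2.09404584] 27.9917
pin_tip 0.73 [271.5 232.5] [ 0.6363 -0.0109  0.092 ]
pin_tip 0.67 [28.8  7.4] [ 0.4892 -0.1603  0.092 ]
swing_hole 0.71 [269.3 226.1] [ 0.6341 -0.0126  0.084 ]
swing_hole 0.45 [503.7 346.2] [0.7479 0.1967 0.084 ]
pivot 0.81 [512.6 188.2] [0.6041 0.1689 0.084 ]
```

View pics/crop14.png

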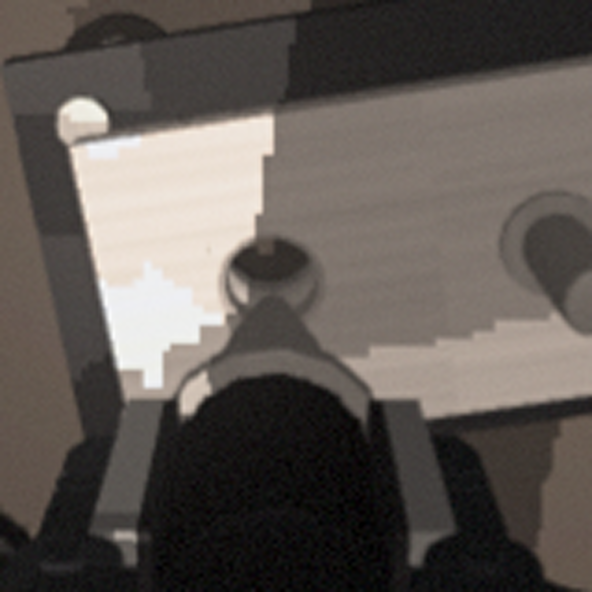

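```bash
python3 - <<'E'
from h import *
for z,F in((.095,12),(.08,25),(.066,35),(.056,45)):
    r=move_l([.632,-.0095,z],.06,until_force=F); s=get_state()
    print(z,r,np.round(s["position"],4),np.round(s["contact_force"],1),round(s["finger_gap"],3),s["clock"])
    if r:break
f=wshot("w15");shot("side","side15");shot("scene","scene15")
a=cv2.imread("pics/w15.png")[150:310,200:360];cv2.imwrite("pics/crop15.png",cv2.resize(a,None,fx=3.7,fy=3.7,interpolation=2))
E
```

```text
0.095 False [ 0.6318 -0.0095  0.0946] [ 0.4  0.2 -0.6] 0.311 28.7417
0.08 False [ 0.6313 -0.0098  0.0789] [-0.8 -2.2 -5.2] 0.313 29.1417
0.066 False [ 0.6316 -0.0095  0.0653] [-2.2 -2.7 -1.9] 0.31 29.525
0.056 False [ 0.6324 -0.0097  0.0573] [-5.2 -1.8  7.3] 0.309 29.8417
```

View pics/crop15.png

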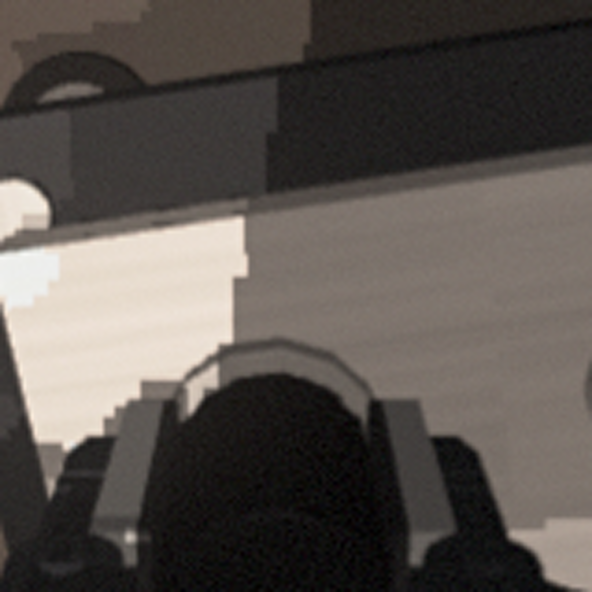

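```bash
python3 - <<'E'
from h import *
s0=get_state();x,y,z=s0["position"];print(np.round(s0["position"],4),np.round(s0["contact_force"],1))
r=move_l([.6325,-.0095,.048],.03,until_force=25); s=get_state()
print(r,np.round(s["position"],4),np.round(s["contact_force"],1),round(s["finger_gap"],3),s["clock"])
move_l([.6325,-.0095,.0565],.1)
s=get_state();print(np.round(s["position"],4),np.round(s["contact_force"],1))
let_go(); sleep(.2)
print(get_state()["contact_force"])
move_l([.6325,-.0095,.15],.15)
movep([.58,-.01,.24],down(np.pi/2))
f=wshot("w16");print(get_state()["clock"])
look(f,"wrist",[("pin_knob",.108),("pin_shoulder",.084),("post_top",.12),("pivot",.084)])
a=cv2.imread("pics/w16.png")[160:310,180:420];cv2.imwrite("pics/crop16.png",cv2.resize(a,None,fx=3.3,fy=3.3,interpolation=2))
shot("side","side16");g=shot("scene","scene16")
a=cv2.imread("pics/side16.png")[150:290,160:300];c=cv2.imread("pics/scene16.png")[150:290,250:390]
q=lambda x:cv2.resize(x,(399,399),interpolation=2)
cv2.imwrite("pics/crop16b.png",np.hstack([q(a),q(c)]))
E
```

```text
[ 0.6324 -0.0097  0.0573] [-5.4 -1.6  6.5]
True [ 0.6322 -0.0097  0.0573] [-2.8 -0.5  6.6] 0.306 30.2
[ 0.6323 -0.0097  0.0574] [-5.8 -1.3  5.7]
[  2.31908862 -11.41686338  -6.67064677]
32.5833
pin_knob 0.75 [67.9 79.5] [ 0.4638 -0.2072  0.108 ]
pin_knob 0.63 [272.9 244.2] [ 0.6334 -0.0104  0.108 ]
pin_shoulder 0.8 [276.  240.5] [ 0.6387 -0.0068  0.084 ]
pin_shoulder 0.66 [82.  82.1] [ 0.4634 -0.2079  0.084 ]
post_top 0.97 [326.9 242.1] [0.626  0.0469 0.12  ]
pivot 0.72 [208.7  20.5] [ 0.4087 -0.0731  0.084 ]
pivot 0.69 [423.8 211.3] [0.6024 0.1645 0.084 ]
```

View pics/crop16.png

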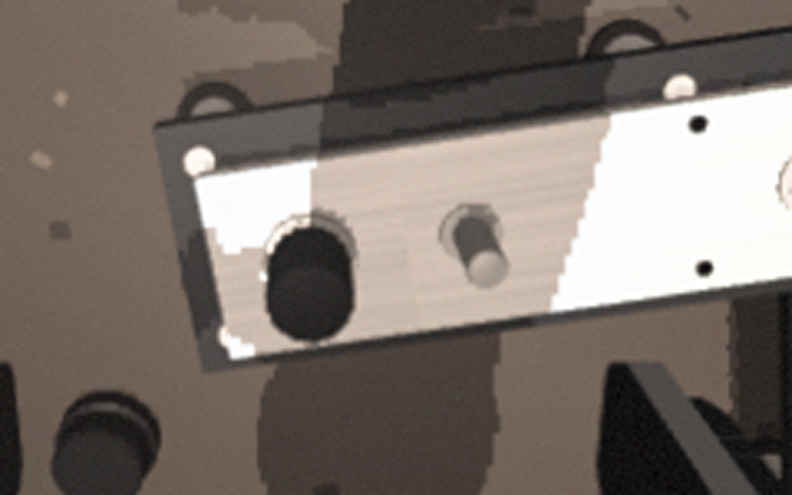

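View pics/crop16b.png

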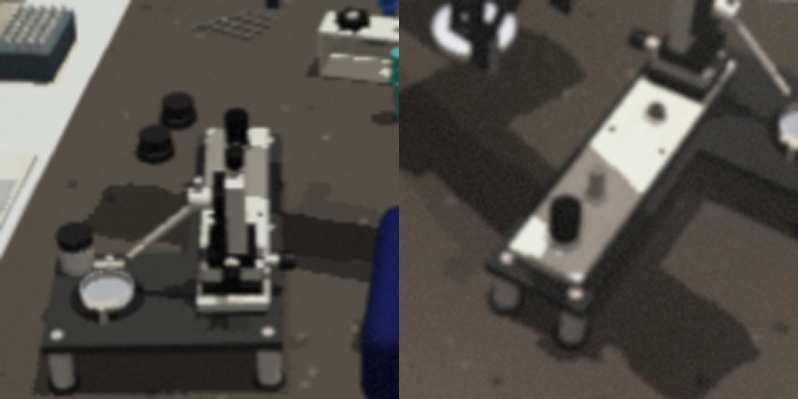

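The collar looks seated on the plate. To check, and to finish the drive if needed, I'll press the knob top with shut fingers. Home means contact at TCP z ≈ 0.092, from the earlier touch on the plate.

```bash
python3 - <<'E'
from h import *
grab(30)
movep([.633,-.0095,.12],down(np.pi/2))
r=move_l([.633,-.0095,.075],.03,until_force=4); s=get_state()
print(r,np.round(s["position"],4),np.round(s["contact_force"],1),s["clock"])
r=move_l([.633,-.0095,.075],.03,until_force=25); s=get_state()
print(r,np.round(s["position"],4),np.round(s["contact_force"],1),s["clock"])
move_l([.633,-.0095,.15],.15)
movep([.56,-.01,.24],down(np.pi/2)); let_go()
f=wshot("w17");s=get_state();print(s["clock"],s["contact_force"])
a=cv2.imread("pics/w17.png")[160:310,180:420];cv2.imwrite("pics/crop17.png",cv2.resize(a,None,fx=3.3,fy=3.3,interpolation=2))
E
```

```text
True [ 0.6329 -0.0095  0.0918] [0.8 0.5 6.4] 35.175
True [ 0.6335 -0.0095  0.0919] [-1.7  0.3  7.3] 35.4417
37.35 [ 0.2747274  -0.8836568  -0.24292492]
```

View pics/crop17.png

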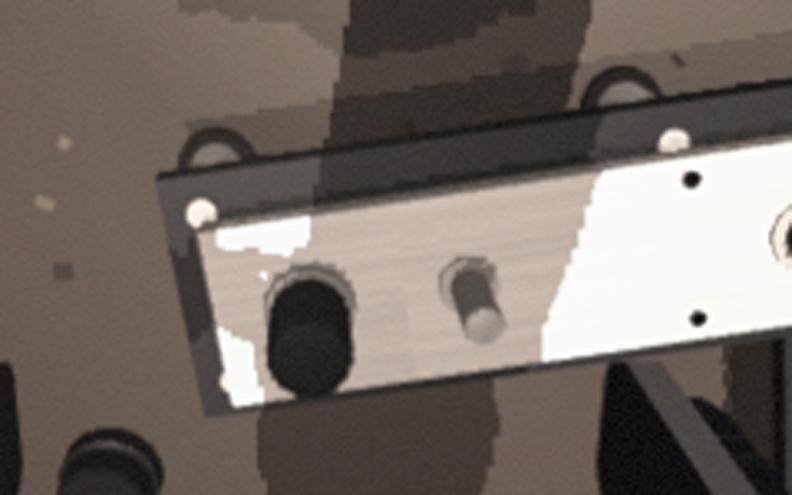

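```bash
python3 -c "
from h import *
sign_off()"
```

```text
the job is handed in; nothing more can be done
```

The swing plate is back over the platform and the tapered pin is fully home through all three plates. I handed the job in at about 37 s with the gripper clear; no verdict was reported.

**What I did**
- **Plate:** I pushed it in by the finger post with the fingers shut. Its hole came to about 2 mm from the platform hole.
- **Pin:** I took the black pin from the rack's middle hole, leaving the blue and turquoise look-alikes alone. It went down through the three holes with at most 10 N showing in the readings between steps. I then released it.

**Last checks**
- **Flush:** I pressed on the knob top with shut fingers. Contact came at TCP z = 0.0918 m, which is exactly where a fully home pin should stop me. Pressing harder, to a 25 N change, moved it no further.
- **Pictures:** In the last wrist picture the pin is upright with its collar on the plate. The plate is square over the platform. I saw no sign that the manipulator or the bystanders had moved.

**What went wrong or disagreed**
- **First push:** It passed over the post. The tips of the shut fingers are about 35 mm above the reported TCP, not at it. I confirmed that with a light touch on the plate and corrected for it.
- **Hole positions:** Wrist measurements of the hole positions varied by about 3 mm between views.
- **Not seen directly:** Spacer alignment is inferred from the pin being fully seated.

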